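# Unlock the pill organizer, take out one row, lock it again

## Robot

A 7-joint arm with a two-finger parallel gripper is mounted at the origin on the work surface. World frame = base frame: x ahead of the robot, y to its left, z up, the work surface at z = 0. Lengths are in m, angles in rad, forces in N, time in s.
With the tool pointing down it reaches from about 0.4 to 0.9 m from the base axis. Payload 5.5 kg.
Tool frame: the origin (TCP) lies midway between the tips of the shut fingers; the grasp point (between the pads) lies 19 mm behind it; z points along the fingers, y is the line along which they close (so a half turn about z gives the same grasp; the last joint's range is limited). The gripper opens to 85 mm and grips with 20 to 120 N. Pads are 22 mm wide; open, the fingers measure 114 mm over their backs; the gripper's body (76 mm by 85 mm) begins 54 mm behind the grasp point. The pads swing forward as they close: fully open they stand 13 mm farther back than shut.
Start: joints at [-0.871, 0.501, -0.427, 1.55, 0.221, 1.138, -0.21], TCP at [0.275, 0.589, 0.231] pointing down, gripper open.
Joint ranges: [-2.88, 2.88], [-0.31, 2.03], [-1.54, 1.56], [0.2, 2.42], [-1.41, 4.55], [0.19, 2.02], [-2.57, 2.57]. Speed limits (rad/s): [2.57, 2.57, 3.14, 3.14, 3.14, 3.14, 3.14].

## Interface

Orientations are given as a unit quaternion [w, x, y, z].
In Python, from workcell import read_state, optics, sign_off gives the robot as it stands. The module is installed in compiled form; this text tells all that it offers.
- The arm moves only by the tool jog_arm, never from a script. Its argument "increments" is text: rows parted by semicolons, each of 4 numbers parted by spaces: the shift along the tool's x, y, z in cm, then the turn about the tool's z in degrees. In form: tx ty tz spin; .... A call has 1 to 10 rows; each row shifts and turns the commanded pose from where the row before left it, along the tool's axes as they then stand; what a row does not reach is not made up. A row lasts 1/12 s, in which the tool goes at most 41.7 mm and 7.16 degrees, less where a joint would pass 70% of its speed; a pose out of reach is approached as far as the arm can. A call with a gripper value outside its range is refused whole. "fingers" is the finger opening in cm, from 0 to 8.54, set as the call begins (left out, the last holds). The fingers move at their own pace and stop on an object; "newtons" is the grip in N (left out, the last holds). Time passes only in rows, so rows that do not move let the fingers close. It gives the time, the measured TCP pose, the force, the opening and the grip force at its end, in the units of the state.
- read_state(): the state, without advancing time (a new reading comes with each control period).
- optics.get_image(name): name is "side" or "top" or "wrist"; returns (picture, depth): 384x512x3 uint8, red, green, blue; 384x512 float32, m along the optical axis (not along the pixel's ray), 0 where there is no reading.
- optics.calibration(name): a dict with "K" (3x3 intrinsics, pixels), "eye" and "orientation" of the camera in the world. Camera axes: x right, y down, z forward; pixel columns grow to the right and rows downward; lengths in m; the calibration is good to about 2 mm. The wrist camera is an equidistant fisheye: a pixel r from the principal point sees the ray r / f radians off the axis. A picture is of the moment at which its call begins: read the wrist's pose just before it. calibration takes no time and is no camera call; for the wrist camera it gives the pose at the moment of the call.
- sign_off(): hands the job in; it is judged then, once.
The state is a dict: "time": time; "q": joint angles; "joint_vel": joint speeds; "effort": joint torques, N m; "tool_pos": TCP position; "ee_rot": TCP orientation; "ft_force": force on the tool from outside, world axes, zero at the start; "ft_torque": the same for the moment, N m; "gripper_width": finger opening in m; "gripper_force": force on a finger pad.
Only numpy, scipy, OpenCV 4.12 (cv2) and the standard library are available. Lean on these libraries where they do the work, as an engineer would, in place of code of your own. Each camera call takes 0.05 s, during which the arm holds its last target. There are 200 camera calls.

## Task

Flick up the lock lever that lies across the rows of the pill organizer, lift the mint-green row straight out and stand it, without dropping it, on the empty part of the tray beside the organizer. Then push the lever back down until it is locked, so that the other three rows stay shut in. Leave everything else on the tray where it is.

Things in the scene. Friction and masses are not known exactly. Their poses are not given: they have to be found in the camera images.
- tray: bamboo tray, fixed, 360 (its x) x 580 (its y) mm; origin at the centre of its underside, z up. Floor top 8 mm above the table, rim 10 thick, 24 mm tall; a hand grip 48 mm tall, 104 mm long in the middle of each short end (y = +-285). The organizer stands on its right (-y) part; the empty part is the front left: x -160 to +60, y -15 to +230 mm
- frame: white four-pocket organizer frame, fixed on the tray floor, 158 (its x) x 199 (its y) mm, walls 16 mm tall; origin at the centre of its underside. The pockets lie along y, at x = -57, -19, +19, +57 mm; any colour may be in any pocket. The lever's hinge bracket stands at its far right corner (x 77 to 122, y -100 to -60, 44 mm tall)
- hinge (a point): hinge axis of the lock lever, parallel to the frame's y, at frame x +105, y -80, z +36 mm. The lever's arm is 14 mm wide and 6 mm thick, centred on the axis, and runs 186 mm from the hinge towards the frame's -x when locked; its tab follows. Fully up, the tab stands 100 mm in front of the hinge and 225 mm above the tray floor, its near edge 65 mm to the right of the rows' middle: keep the gripper's body clear of it
- lock_lever (a joint): angle of the slate-blue lever, rad: 0 = locked, lying level across the right-hand ends of all four rows, 1.5 mm above the lids; 1.05 = fully up. Over-centre: below 0.35 a spring pulls it down, above that the spring throws it up to 1.05; it stays at either end. At the tab about 3 N lifts it off and 3 N starts it down
- lever_tab (a point): middle of the lever's thumb tab, 202 mm from the hinge, moving with the lever (locked: frame x -97, y -80, z +41.5 mm). Tab 36 long, 30 wide, 5 mm thick, its free end turned up by 0.35 rad and 218 mm from the hinge; locked, it overhangs the frame's front wall by 35 mm, with 33 mm (at the arm) to 45 mm (at its end) free below it over the tray floor
- mint_center (a point): mint-green row, to take out: 34 wide (its x) x 190 long (its y) x 28 mm to its flat lids, 60 to 140 g. On top, centred, two upright ears to pinch: each 22 (x) x 4 (y) mm, 26 mm above the lids, 33 mm over their outer faces along y. Sits 13 mm deep in its pocket, 1 mm play, bottom 3 mm above the tray floor. Point: middle of its body, 14 mm below the lids
- pink_center (a point): the pink row, same shape as the mint-green one, stays in the frame; this point is the middle of its body
- yellow_center (a point): the yellow row, same shape as the mint-green one, stays in the frame; this point is the middle of its body
- lilac_center (a point): the lilac row, same shape as the mint-green one, stays in the frame; this point is the middle of its body
- vial_center (a point): orange medicine vial with white cap, loose, 40 mm across, 75 mm tall, at the back of the tray; point half-way up
- egg_cup_center (a point): white egg cup with an egg, loose, 49 mm across, 76 mm tall, at the back of the tray; point half-way up
- splitter_center (a point): light blue pill splitter with clear lid shut, loose, 42 x 86 x 25 mm, at the back left of the tray; point half-way up
- teaspoon: steel teaspoon, loose, 128 mm long, lying along the tray's left end; origin under its middle, 70 mm from the handle end
There are look-alikes about, which are no part of the job. What is shaped like the part that bears mint_center but purple or red is not meant.

How it is judged:
On the way:
1. the lock lever is flicked up while the mint-green row still sits in its pocket (value of joint lock_lever above 0.8 rad and distance of mint_center from where it was at the start of the episode below 0.008 m), for 0.2 s.
At the end, for the whole second after the job is handed in: The lever is down (below 0.06 rad); the mint-green row stands upright (within 0.1 rad) and flat on the tray floor, out of the frame; the other three rows are within 8 mm of where they were, in the frame (value of joint lock_lever below 0.06 rad and angle between mint_center's own z axis and vertical below 0.1 rad and z of mint_center in the frame of tray between 0.017 and 0.028 m and x of mint_center in the frame of tray between -0.17 and 0.17 m and y of mint_center in the frame of tray between -0.28 and 0.28 m and horizontal distance between mint_center and frame above 0.11 m and distance of each of pink_center, yellow_center, lilac_center from where it was at the start of the episode below 0.008 m); the robot touches nothing.
It fails at once if the vial is shoved more than 30 mm or knocked over (distance of vial_center from where it was at the start of the episode above 0.03 m or angle between vial_center's own z axis and vertical above 0.7 rad).
It fails at once if the egg cup is shoved more than 30 mm or knocked over (distance of egg_cup_center from where it was at the start of the episode above 0.03 m or angle between egg_cup_center's own z axis and vertical above 0.7 rad).
It fails at once if the pill splitter is shoved more than 30 mm or knocked over (distance of splitter_center from where it was at the start of the episode above 0.03 m or angle between splitter_center's own z axis and vertical above 0.7 rad).
It fails at once if the teaspoon is shoved more than 30 mm (distance of teaspoon from where it was at the start of the episode above 0.03 m).
It fails at once if the mint-green row is dropped or thrown: out of the fingers while its bottom is more than about 30 mm above the tray floor (z of mint_center in the frame of tray above 0.052 m and contact force between the fingers and row_mint below 0.05 N).
It also fails if it takes over 67 s, if anything falls off the work surface, if the arm or the gripper's body presses on something with over 40 N, if the wrist force passes 120 N, or if a joint passes its speed limit or range.

## Working session

There is one attempt and no reset: what is moved stays moved. The work goes in short steps, Python scripts to look and compute and a tool call to move; the robot and the scene stay as the last step left them, time stands still between calls to the robot, and variables do not carry over. Pictures are saved under pics/ and viewed, at most 10 in all, crops included, and the job is handed in when it is done.

Besides the shell and the picture viewer there is one more tool, called after "Request:" by a JSON object that holds its "method" and its "body". jog_arm: Moves the arm, as the interface text tells. Its arguments: {"type":"object","properties":{"increments":{"type":"string"},"fingers":{"type":"number"},"newtons":{"type":"number"}},"required":["increments"]}

```bash
mkdir -p pics
cat > h.py <<'E'
import numpy as np, cv2
from scipy.spatial.transform import Rotation as R
from workcell import read_state, optics, sign_off
def quat(q): return R.from_quat([q[1],q[2],q[3],q[0]])
def snap(n):
    c=optics.calibration(n); im,d=optics.get_image(n)
    np.savez('%s.npz'%n,im=im,d=d,K=c['K'],eye=c['eye'],o=np.array(c['orientation']))
    return im,d
def load(n): return np.load('%s.npz'%n)
def rot(o): return R.from_matrix(o) if o.shape==(3,3) else quat(o)
def px(s,u,v,z=None,fish=False):
    K=s['K']; x=(u-K[0,2])/K[0,0]; y=(v-K[1,2])/K[1,1]
    if fish:
        r=np.hypot(x,y); k=np.tan(r)/r if r>1e-9 else 1; x*=k;y*=k
    ray=rot(s['o']).apply([x,y,1]); e=s['eye']
    t=s['d'][int(v),int(u)] if z is None else (z-e[2])/ray[2]
    return e+ray*t
def save(im,name,k=1):
    cv2.imwrite('pics/'+name,cv2.resize(im[:,:,::-1],None,fx=k,fy=k,interpolation=cv2.INTER_CUBIC))
E
python3 - <<'E'
from h import *
a,_=snap('top'); b,_=snap('side')
save(a,'top.png',1.5); save(b,'side.png',1.5)
for n in('top','side'):
    s=load(n);print(s['K'],s['eye'],s['o'])
print(read_state())
E
```

```text
[[455.09033682   0.         263.54155063]
 [  0.         455.09033682 192.95931829]
 [  0.           0.           1.        ]] [0.42507643 0.04112295 1.19253056] [-0.01872453  0.71060873 -0.70318828  0.01452156]
[[396.15591889   0.         256.10834912]
 [  0.         396.15591889 189.4656524 ]
 [  0.           0.           1.        ]] [-0.00663651 -0.60419228  0.56889367] [-0.46007528  0.82915926 -0.271215    0.16513052]
{'time': 0.1, 'q': array([-0.87078882,  0.50176925, -0.42678062,  1.55133895,  0.22078885,
        1.13828595, -0.21032735]), 'joint_vel': array([-0.00050483,  0.00021764,  0.00061124, -0.00290357,  0.00140848,
       -0.00069057, -0.0023999 ]), 'effort': array([-1.14586885e-02, -5.70811844e+01, -5.83912924e+00, -2.81744653e+01,
        1.03832292e-02,  5.70808130e-03,  4.09287580e-06]), 'tool_pos': array([0.27476607, 0.58838713, 0.23035388]), 'ee_rot': array([-2.22188833e-04,  2.16675674e-01,  9.76243250e-01, -8.48454240e-04]), 'ft_force': array([-0.04955522, -0.30521723, -1.19291249]), 'ft_torque': array([-0.00975893, -0.00949852,  0.00933374]), 'gripper_force': 0.0, 'gripper_width': 0.0854198198867231}
```

View pics/top.png

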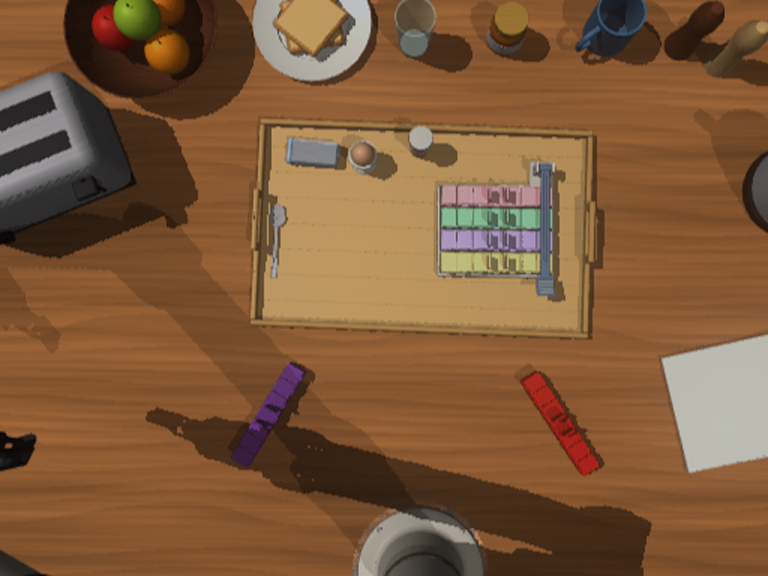

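View pics/side.png

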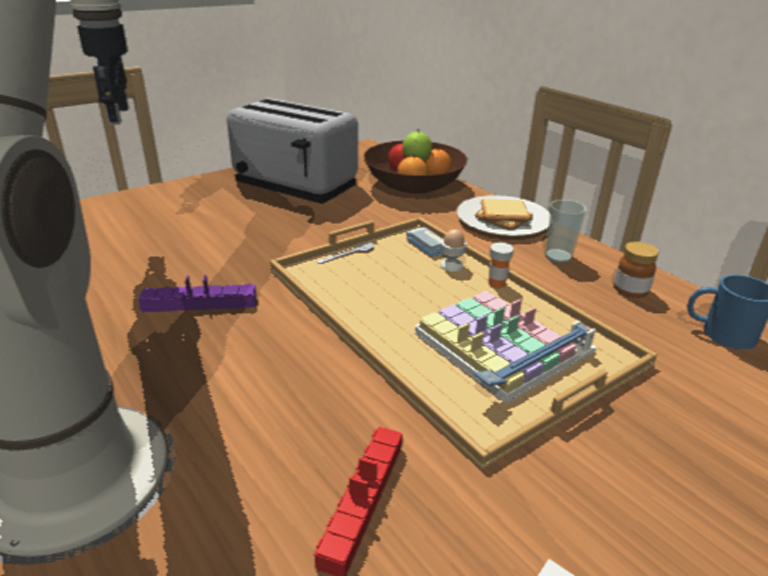

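Mint-green is the second row from the back at top (490,217), side (510,325). Possible look-alikes in the top view: purple (270,415), red (560,422), pink (490,196), lilac (490,239) and yellow (490,262). I'll check the choice in a close crop.

Run:
```python
from h import *
s=load('top'); save(s['im'][100:205,280:385],'crop.png',5.6)
# colour centroids
hsv=cv2.cvtColor(s['im'],cv2.COLOR_RGB2HSV)
```

```text
(no output)
```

View pics/crop.png

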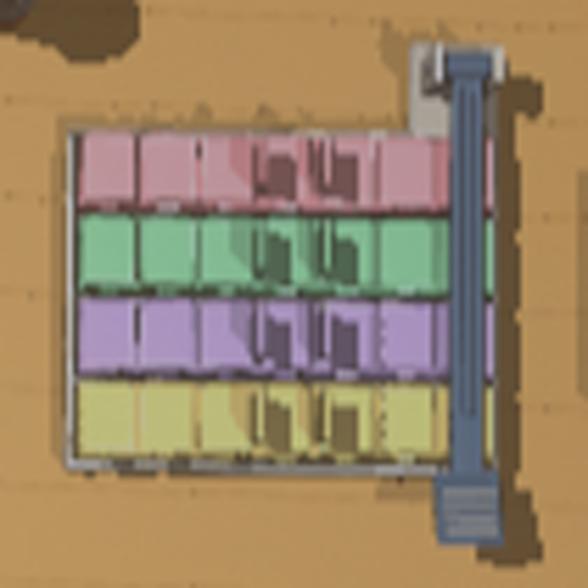

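Run:
```python
from h import *
s=load('top'); P=lambda x,y,z:px(s,280+x/5.6,100+y/5.6,z)
for n,x,y,z in [('mintL',78,253,.039),('mintR',495,253,.039),('tab',470,509,.0495),('tabTipMid',470,543,.054),('hinge',468,65,.044),('fTL',67,130,.024),('fBL',67,470,.024),('fTR',495,130,.024),('fBR',495,470,.024),('earL',258,245,.065),('earR',318,245,.065)]:
    print(n,P(x,y,z).round(4),'depth',px(s,280+x/5.6,100+y/5.6).round(4))
for n,u,v in [('trayFL',251,324),('trayBL',262,120),('trayBR',592,133),('trayFR',590,337)]:
    print(n,px(s,u/1.5,v/1.5,.024).round(4))
for n,u,v in [('vial',420,138),('egg',363,152),('split',312,152),('spoon',278,240)]: print(n,px(s,u/1.5,v/1.5).round(4))
st=read_state();print(quat(st['ee_rot']).as_matrix().round(3)); c=optics.calibration('wrist');print(c)
print(rot(np.array(c['orientation'])).as_matrix().round(3))
```

```text
mintL [ 0.6021 -0.0279  0.039 ] depth [ 0.606  -0.0294  0.0134]
mintR [ 0.6039 -0.2175  0.039 ] depth [ 0.6065 -0.2212  0.0222]
tab [ 0.4866 -0.2039  0.0495] depth [ 0.4864 -0.203   0.0536]
tabTipMid [ 0.4712 -0.2029  0.054 ] depth [ 0.4711 -0.2022  0.0573]
hinge [ 0.689  -0.2041  0.044 ] depth [ 0.688  -0.2032  0.0481]
fTL [ 0.6615 -0.0233  0.024 ] depth [ 0.6653 -0.0243  0.0053]
fBL [ 0.504  -0.0245  0.024 ] depth [ 0.505  -0.0253  0.0103]
fTR [ 0.6634 -0.2208  0.024 ] depth [ 0.663  -0.2205  0.0257]
fBR [ 0.506  -0.2208  0.024 ] depth [ 0.5059 -0.2202  0.0268]
earL [ 0.6024 -0.1063  0.065 ] depth [ 0.6026 -0.1065  0.0641]
earR [ 0.6027 -0.133   0.065 ] depth [ 0.6064 -0.1367  0.0413]
trayFL [0.4182 0.2947 0.024 ]
trayBL [0.7721 0.2829 0.024 ]
trayBR [ 0.7544 -0.2889  0.024 ]
trayFR [ 0.4023 -0.2845  0.024 ]
vial [0.7274 0.01   0.081 ]
egg [0.7034 0.1036 0.0806]
split [0.7141 0.1937 0.0345]
spoon [0.5646 0.2534 0.0117]
[[-0.906  0.423 -0.001]
 [ 0.423  0.906 -0.002]
 [ 0.    -0.002 -1.   ]]
{'K': array([[297.31863964,   0.        , 259.77048642],
       [  0.        , 297.31863964, 193.7877046 ],
       [  0.        ,   0.        ,   1.        ]]), 'eye': array([0.19771224, 0.62415235, 0.37232699]), 'orientation': array([0.13966082, 0.83180182, 0.52994381, 0.0880917 ])}
[[ 0.423  0.857  0.295]
 [ 0.906 -0.399 -0.139]
 [-0.001  0.326 -0.945]]
```

The crop confirms the mint row, with lids at rows 213–292 and ears at x≈258 and 318. The tab is at (470,509). The measured sizes match the given ones: the lever is 202 mm hinge to tab and the row is 190 mm long. Plan: pinch the tab by its side edges, since the closing line is parallel to the hinge, and follow its arc up.

Request:
{"method": "jog_arm", "body": {"increments": "0 0 0 -6.25; 0 0 0 -6.25; 0 0 0 -6.25; 0 0 0 -6.25; -1 -3.9 0 0; -1 -3.9 0 0; -1 -3.9 0 0; -1 -3.9 0 0; -1 -3.9 0 0; -1 -3.9 0 0", "fingers": 6, "newtons": 40}}

```text
time: 0.93
tool_pos: [0.3348, 0.3527, 0.2309]
ee_rot: [-0.0, 0.0, 1.0, -0.0]
ft_force: [0.7, 0.3, -0.2]
gripper_width: 0.06
gripper_force: 0.0
```

Request:
{"method": "jog_arm", "body": {"increments": "-1 -3.9 0 0; -1 -3.9 0 0; -1 -3.9 0 0; -1 -3.9 0 0; -1 -3.9 0 0; -1 -3.9 0 0; -1 -3.9 0 0; -1 -3.9 0 0; -1 -3.9 0 0; -1 -3.9 0 0"}}

```text
time: 1.77
tool_pos: [0.4344, -0.0371, 0.2313]
ee_rot: [0.0, 0.0, 1.0, -0.0]
ft_force: [1.0, 0.7, 0.2]
gripper_width: 0.0599
gripper_force: 0.0
```

Request:
{"method": "jog_arm", "body": {"increments": "-1 -3.9 0 0; -1 -3.9 0 0; -1 -3.9 0 0; -1 -3.9 0 0; 0 0 0 0; 0 0 0 0"}}

```text
time: 2.27
tool_pos: [0.4741, -0.1937, 0.2306]
ee_rot: [-0.001, 0.003, 1.0, -0.0]
ft_force: [-0.1, 1.4, -1.3]
gripper_width: 0.0599
gripper_force: 0.0
```

Run:
```python
from h import *
im,d=snap('wrist'); save(im,'w1.png',1.5)
```

```text
(no output)
```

View pics/w1.png

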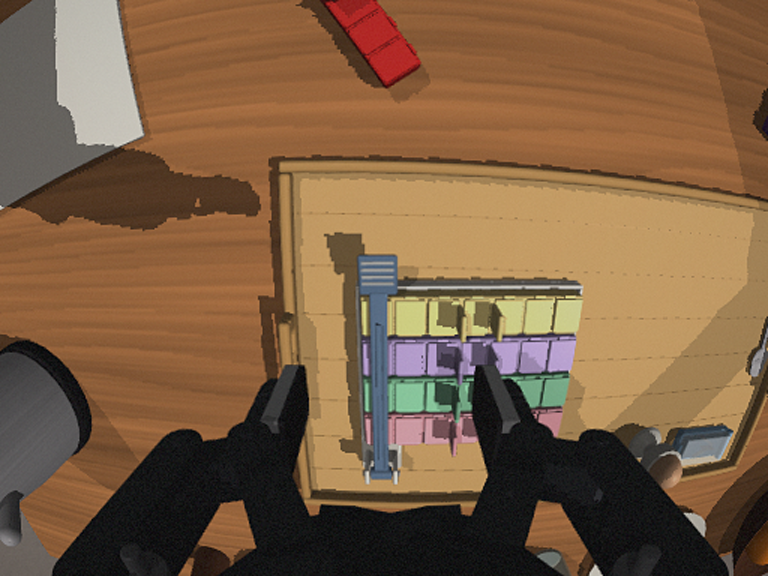

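The wrist view shows the tab centred at (377,274), the mint row from (364,394) to (572,392), and the yellow ears at (463,320) and (499,318).

Run:
```python
from h import *
s=load('wrist')
for n,u,v,z in [('tab',377,274,.0495),('tabL',358,272,.0495),('tabR',397,272,.0495),('mR',364,394,.039),('mL',572,392,.039),('hinge',381,465,.044),('yL',463,300,.065),('yR',496,303,.065)]: print(n,px(s,u/1.5,v/1.5,z,True).round(4),s['d'][int(v/1.5),int(u/1.5)])
print(s['eye'])
```

```text
tab [ 0.4868 -0.2033  0.0495] 0.33516693
tabL [ 0.4851 -0.2177  0.0495] 0.33435282
tabR [ 0.4853 -0.1882  0.0495] 0.33542725
mR [ 0.5995 -0.2169  0.039 ] 0.40967855
mL [ 0.6047 -0.0243  0.039 ] 0.4221887
hinge [ 0.6784 -0.2031  0.044 ] 0.39947292
yL [ 0.5025 -0.1394  0.065 ] 0.35874498
yR [ 0.5051 -0.114   0.065 ] 0.35815918
[ 0.38920065 -0.19319838  0.37271005]
```

Request:
{"method": "jog_arm", "body": {"increments": "-1.1 -0.95 0 0; 0 0 3 0; 0 0 3 0; 0 0 3 0; 0 0 3 0; 0 0 3 0; 0 0 3 0; 0 0 1.8 0; 0 0 0 0; 0 0 0 0"}}

```text
time: 3.15
tool_pos: [0.4848, -0.1984, 0.0327]
ee_rot: [-0.001, -0.001, 1.0, 0.001]
ft_force: [-0.5, 0.0, -0.1]
gripper_width: 0.0601
gripper_force: 0.0
```

Request:
{"method": "jog_arm", "body": {"increments": "0 0 0 0; 0 0 0 0; 0 0 0 0; 0 0 0 0; 0 0 0 0; 0 0 0 0", "fingers": 2.4, "newtons": 50}}

```text
time: 3.65
tool_pos: [0.4871, -0.2032, 0.0356]
ee_rot: [0.002, 0.001, 1.0, -0.002]
ft_force: [-1.3, -5.2, 5.5]
gripper_width: 0.0288
gripper_force: 49.1
```

Request:
{"method": "jog_arm", "body": {"increments": "-0.1 0 -1.5 0; -0.2 0 -1.5 0; -0.3 0 -1.5 0; -0.4 0 -1.4 0; -0.6 0 -1.4 0; -0.6 0 -1.4 0; 0 0 0 0"}}

```text
time: 4.23
tool_pos: [0.5113, -0.2033, 0.1245]
ee_rot: [0.004, 0.0, 1.0, -0.002]
ft_force: [4.0, -6.2, -3.5]
gripper_width: 0.0285
gripper_force: 50.0
```

Request:
{"method": "jog_arm", "body": {"increments": "-0.8 0 -1.3 0; -0.8 0 -1.3 0; -0.9 0 -1.2 0; -1 0 -1.1 0; -1.1 0 -1 0; -1.2 0 -1 0; -1.3 0 -0.8 0; -1.2 0 -0.7 0; 0 0 0 0; 0 0 0 0"}}

```text
time: 5.07
tool_pos: [0.5919, -0.2033, 0.2063]
ee_rot: [0.002, 0.001, 1.0, -0.002]
ft_force: [1.5, -5.0, 0.5]
gripper_width: 0.028
gripper_force: 50.9
```

Run:
```python
from h import *
im,d=snap('side'); save(im[100:340,180:500],'s2.png',2.4)
```

```text
(no output)
```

View pics/s2.png

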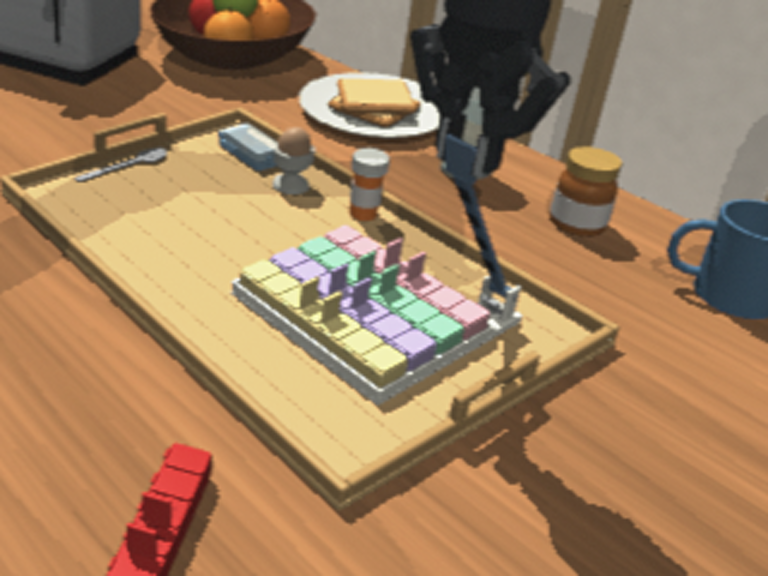

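The lever is up at the crop's (465,160), with the mint row still seated. Next I release it and rise.

Request:
{"method": "jog_arm", "body": {"increments": "0 0 0 0; 0 0 0 0; 0 0 0 0; 0 0 -1.5 0; 0 0 -2.5 0; 0 0 -3 0; 0 0 -2 0; 0 0 0 0", "fingers": 5.5}}

```text
time: 5.78
tool_pos: [0.5932, -0.2007, 0.3001]
ee_rot: [0.004, -0.0, 1.0, -0.001]
ft_force: [1.4, -0.4, 1.7]
gripper_width: 0.0549
gripper_force: 0.0
```

Request:
{"method": "jog_arm", "body": {"increments": "-0.5 2.7 0 0; -0.5 2.7 0 0; 0 2.7 0 0; 0 0 0 0; 0 0 3 0; 0 0 3 0; 0 0 3 0; 0 0 3 0; 0 0 0 0; 0 0 0 0"}}

```text
time: 6.62
tool_pos: [0.5989, -0.119, 0.1727]
ee_rot: [-0.002, 0.0, 1.0, 0.001]
ft_force: [0.4, -0.2, 1.0]
gripper_width: 0.055
gripper_force: 0.0
```

Run:
```python
from h import *
im,d=snap('wrist'); snap('top'); print(read_state()['tool_pos']); save(im[130:384,130:400],'w2.png',2.3)
s=load('top'); save(s['im'][80:210,270:400],'t2.png',4)
```

```text
[ 0.60178395 -0.11965771  0.17607813]
```

View pics/w2.png

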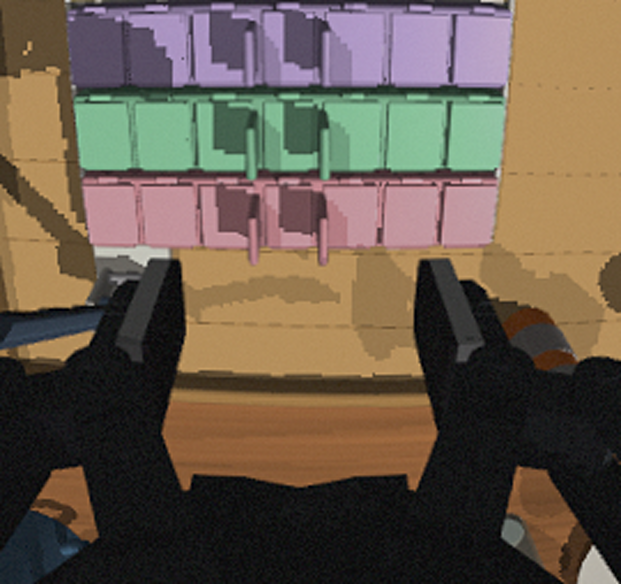

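The wrist view shows the mint lids in crop rows 95–172, ends at x≈77 and 504, and ears at x≈251 and 324.

Run:
```python
from h import *
s=load('wrist'); k=2.3
for n,u,v,z in [('mR',79,136,.039),('mL',503,133,.039),('lidfront',290,96,.039),('lidback',290,171,.039),('eR',252,153,.065),('eL',325,153,.065),('eRend',252,178,.065),('eLend',325,178,.065)]: print(n,px(s,130+u/k,130+v/k,z,True).round(4))
```

```text
mR [ 0.6033 -0.2151  0.039 ]
mL [ 0.602  -0.0295  0.039 ]
lidfront [ 0.586  -0.1223  0.039 ]
lidback [ 0.6194 -0.1224  0.039 ]
eR [ 0.602  -0.1369  0.065 ]
eL [ 0.602  -0.1085  0.065 ]
eRend [ 0.6124 -0.1371  0.065 ]
eLend [ 0.6124 -0.1084  0.065 ]
```

Request:
{"method": "jog_arm", "body": {"increments": "-0.1 -0.3 0 0; 0 0 3 0; 0 0 3 0; 0 0 3 0; 0 0 2 0; 0 0 1.5 0; 0 0 0.9 0; 0 0 0 0; 0 0 0 0"}}

```text
time: 7.47
tool_pos: [0.6027, -0.123, 0.0414]
ee_rot: [0.001, 0.0, 1.0, -0.0]
ft_force: [0.8, -0.9, 0.5]
gripper_width: 0.055
gripper_force: 0.0
```

Request:
{"method": "jog_arm", "body": {"increments": "0 0 0 0; 0 0 0 0; 0 0 0 0; 0 0 0 0; 0 0 0 0; 0 0 0 0", "fingers": 2.8, "newtons": 60}}

```text
time: 7.97
tool_pos: [0.6034, -0.1229, 0.0424]
ee_rot: [0.002, 0.0, 1.0, -0.0]
ft_force: [-0.1, -0.5, 6.8]
gripper_width: 0.0318
gripper_force: 60.5
```

Request:
{"method": "jog_arm", "body": {"increments": "0 0 -0.3 0; 0 0 -0.4 0; 0 0 -0.5 0; 0 0 -0.6 0; 0 0 -0.8 0; 0 0 -1 0; 0 0 -1 0; 0 0 -1 0; 0 0 0 0; 0 0 0 0"}}

```text
time: 8.8
tool_pos: [0.6024, -0.1228, 0.0975]
ee_rot: [0.001, 0.0, 1.0, -0.0]
ft_force: [0.1, 0.3, -0.6]
gripper_width: 0.032
gripper_force: 59.7
```

Request:
{"method": "jog_arm", "body": {"increments": "0 1 0 0; 0 2 0 0; 0 2.5 0 0; 0.6 3 0 0; 1 3 0 0; 1 3 0 0; 1 3 0 0; 0.8 2.5 0 0; 0.3 2 0 0; 0 1.3 0 0"}}

```text
time: 9.63
tool_pos: [0.5525, 0.1145, 0.0956]
ee_rot: [-0.001, -0.002, 1.0, 0.001]
ft_force: [0.0, 0.2, -0.8]
gripper_width: 0.0317
gripper_force: 59.8
```

Request:
{"method": "jog_arm", "body": {"increments": "0 0 0 0; 0 0 1 0; 0 0 1.2 0; 0 0 1.2 0; 0 0 1 0; 0 0 0.6 0; 0 0 0.3 0; 0 0 0 0; 0 0 0 0"}}

```text
time: 10.38
tool_pos: [0.5548, 0.1102, 0.0431]
ee_rot: [-0.0, 0.0, 1.0, -0.0]
ft_force: [-0.2, 0.1, -0.6]
gripper_width: 0.032
gripper_force: 59.8
```

Run:
```python
from h import *
im,d=snap('side'); save(im[120:300,180:440],'s3.png',2.6)
print(read_state()['tool_pos'],read_state()['ft_force'])
```

```text
[0.55511629 0.11037474 0.04354332] [ 1.1625121   0.30688146 -0.89743282]
```

View pics/s3.png

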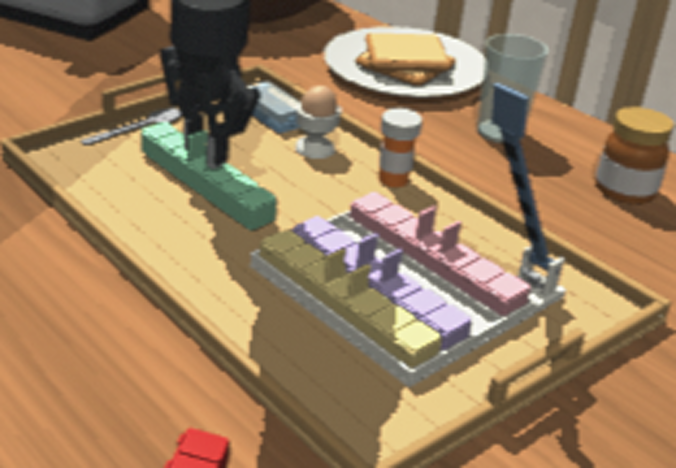

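The row hangs level just above the floor at crop (205,175), clear of the spoon and egg cup, and the lever is still up. I'll lower it the last few millimetres.

Request:
{"method": "jog_arm", "body": {"increments": "0 0 0.2 0; 0 0 0.1 0; 0 0 0 0; 0 0 0 0"}}

```text
time: 10.77
tool_pos: [0.5548, 0.1105, 0.0405]
ee_rot: [0.0, 0.0, 1.0, 0.0]
ft_force: [0.4, 0.1, -0.8]
gripper_width: 0.032
gripper_force: 59.8
```

Request:
{"method": "jog_arm", "body": {"increments": "0 0 0.1 0; 0 0 0 0; 0 0 0 0"}}

```text
time: 11.02
tool_pos: [0.5549, 0.1104, 0.0394]
ee_rot: [0.0, 0.0, 1.0, 0.0]
ft_force: [-0.5, 0.1, -0.2]
gripper_width: 0.0321
gripper_force: 59.9
```

Request:
{"method": "jog_arm", "body": {"increments": "0 0 0.1 0; 0 0 0 0; 0 0 0 0"}}

```text
time: 11.27
tool_pos: [0.5549, 0.1105, 0.0393]
ee_rot: [0.0, 0.0, 1.0, 0.0]
ft_force: [-3.6, 0.2, 8.2]
gripper_width: 0.0318
gripper_force: 61.0
```

Request:
{"method": "jog_arm", "body": {"increments": "0 0 0 0; 0 0 0 0; 0 0 0 0; 0 0 -1 0; 0 0 -2 0; 0 0 -3 0; 0 0 -4 0; 0 0 -4 0; 0 0 -4 0; 0 0 -4 0", "fingers": 5.5}}

```text
time: 12.1
tool_pos: [0.5542, 0.1102, 0.261]
ee_rot: [0.0, 0.0, 1.0, 0.0]
ft_force: [1.8, 1.0, -0.3]
gripper_width: 0.0548
gripper_force: 0.0
```

Request:
{"method": "jog_arm", "body": {"increments": "0 -2 -3 0; -0.5 -3.5 -1.3 0; -0.5 -4 0 0; -0.5 -4 0 0; -0.5 -4 0 0; -0.5 -4 0 0; -0.5 -4 0 0; -0.5 -4 0 0; -0.3 -1.8 0 0; 0 0 0 0"}}

```text
time: 12.93
tool_pos: [0.5913, -0.2102, 0.3016]
ee_rot: [-0.0, 0.005, 1.0, -0.002]
ft_force: [0.1, -0.4, -0.1]
gripper_width: 0.0548
gripper_force: 0.0
```

Run:
```python
from h import *
im,d=snap('side'); print(read_state()['tool_pos'],read_state()['ft_force']); save(im[60:300,180:500],'s4.png',2.4)
```

```text
[ 0.59171166 -0.20624437  0.30149203] [-0.08479408  0.63524797 -0.16714713]
```

View pics/s4.png

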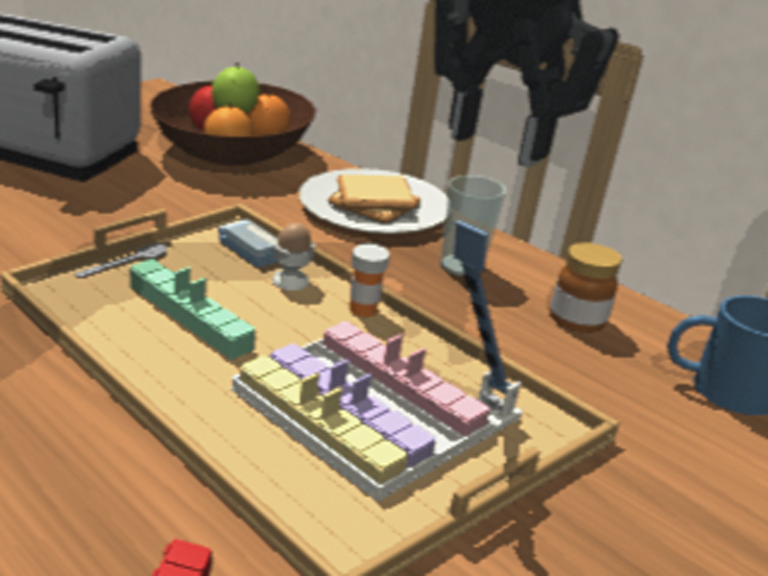

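The mint row stands upright at crop (190,305), the other three rows are in place, and the lever is up. I'll grip the tab again and run the arc in reverse.

Request:
{"method": "jog_arm", "body": {"increments": "0 0.2 0 0; 0 0 2.5 0; 0 0 2.5 0; 0 0 2.5 0; 0 0 2 0; 0 0 0 0; 0 0 0 0"}}

```text
time: 13.57
tool_pos: [0.5922, -0.1979, 0.2058]
ee_rot: [-0.001, -0.001, 1.0, 0.001]
ft_force: [0.8, 0.4, -0.2]
gripper_width: 0.0551
gripper_force: 0.0
```

Request:
{"method": "jog_arm", "body": {"increments": "0 0 0 0; 0 0 0 0; 0 0 0 0; 0 0 0 0; 0 0 0 0; 0 0 0 0", "fingers": 2.4, "newtons": 50}}

```text
time: 14.07
tool_pos: [0.594, -0.2034, 0.2092]
ee_rot: [0.002, 0.001, 1.0, -0.002]
ft_force: [-1.3, -5.1, 4.5]
gripper_width: 0.0291
gripper_force: 49.9
```

Request:
{"method": "jog_arm", "body": {"increments": "1.2 0 0.7 0; 1.3 0 0.8 0; 1.2 0 1 0; 1.1 0 1 0; 1 0 1.1 0; 0.9 0 1.2 0; 0.8 0 1.3 0; 0.8 0 1.3 0; 0 0 0 0"}}

```text
time: 14.82
tool_pos: [0.5083, -0.2032, 0.1225]
ee_rot: [0.0, 0.001, 1.0, -0.001]
ft_force: [-4.1, -5.0, 6.0]
gripper_width: 0.0286
gripper_force: 55.0
```

Request:
{"method": "jog_arm", "body": {"increments": "0.6 0 1.4 0; 0.5 0 1.4 0; 0.4 0 1.4 0; 0.3 0 1.5 0; 0.2 0 1.5 0; 0.1 0 1.4 0; 0 0 0.2 0; 0 0 0 0"}}

```text
time: 15.48
tool_pos: [0.4866, -0.2032, 0.0339]
ee_rot: [-0.001, 0.002, 1.0, -0.001]
ft_force: [-5.7, -6.4, -0.5]
gripper_width: 0.029
gripper_force: 50.5
```

Back at the locked height. Now I release, withdraw and check.

Request:
{"method": "jog_arm", "body": {"increments": "0 0 0 0; 0 0 0 0; 0 0 0 0; 0 0 0 0; 0 0 -2 0; 0 0 -3 0; 0 0 -3 0; 0 0 -3 0; 0 0 -3 0; 0 0 0 0", "fingers": 6}}

```text
time: 16.32
tool_pos: [0.4929, -0.2016, 0.1808]
ee_rot: [0.005, -0.0, 1.0, -0.002]
ft_force: [1.0, 0.0, 0.1]
gripper_width: 0.06
gripper_force: 0.0
```

Run:
```python
from h import *
im,d=snap('side'); save(im[120:300,180:440],'s5.png',2.6)
```

```text
(no output)
```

View pics/s5.png

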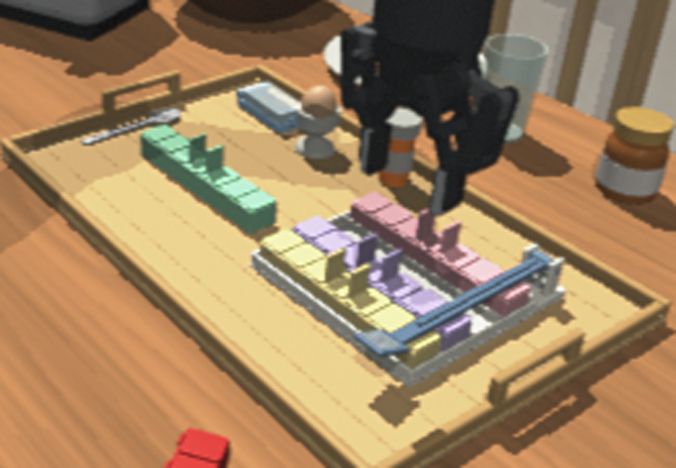

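The lever lies flat with its tab at crop (385,343). The three rows are shut in, the mint row stands on the tray, and the gripper is clear.

```bash
python3 -c "
from workcell import sign_off; print(sign_off())"
```

```text
the job is handed in; nothing more can be done
None
```

The mint-green row stands upright on the empty part of the tray and the lever is back down across the other three rows; I handed the job in at about 16 s, and sign-off returned no verdict.

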